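# Open the double-latched service hood of a machine control box

## Task

Open the blue service hood of the control box so that the gear inside can be reached: turn the black wing latch on its top a full quarter turn anticlockwise, lift the front edge of the hood slightly, feel behind that edge for the hidden safety catch and push its tab to the left (as seen facing the hood's front), then swing the hood well up, past two thirds of a right angle, and leave it standing there by itself. Do not wrench the hood against its safety catch or shove the catch hard against its stop, and leave the other things on the table alone.

Things in the scene. Friction and masses are not known exactly. Their poses are not given: they have to be found in the camera images.
- control_box: grey steel box under a blue hood, fixed, 200 deep (x) x 280 wide (y) x 116 mm high. Origin: centre of its underside, on the table. +x points from its front to its hinged back, +y to the left as seen facing its front, z up. It stands sideways on: its front looks to the robot's right. The flat front wall is the plane x = -100 mm; 150 mm of table before it is free.
- front_panel: the front wall of the box, bare below the hood, with the safety catch that it carries. Origin: outer face of the wall, mid width, at table height; axes as control_box. The catch's cam draws in a steel hook that reaches out over the hood's hem: from 10 mm of tab travel the hood passes; above 0.25 rad of hood the tab may be let go.
- catch_zone (a point): on the wall, mid width, 80 mm up: middle of where the catch's red tab can be. Tab: 8 mm wide (y), stands 8 mm out from the wall, 63 to 100 mm above the table, its middle at rest within 35 mm either side of mid width (set differently each time, not measured: feel for it). Slides 14 mm to +y (left) to a hard stop against a spring (6 N rising to 10 N), springs back.
- hood_shell: blue sheet shell of the hood, 290 mm wide, flat top 119 mm above the table when shut. Its front skirt hangs 15 to 21 mm before the wall and hides the tab when shut; as the hood rises the tab comes out below the hem. Hem: 6 mm flange folded inwards, 8.5 mm free to the wall. Origin: hinge line, mid width; axes as control_box when shut, turning with the hood.
- hood (a joint): hood hinge: 0 shut, grows as the front edge rises, stop at 1.5 rad. Stiff friction hinge: it stays where it is left; 6 to 9 N upwards at the hem moves it. With the catch at rest the hook stops it at 0.158 rad (hem 35 mm up). From 0.14 to 0.158 rad the hook's down-turned nose locks the catch; below 0.13 rad the tab slides freely.
- latch (a joint): wing latch: 0 locked (wing along the box's x), grows anticlockwise seen from above, stop at 1.57 rad; stays where it is left, turns with about 0.1 N m. Starts at 0 to 0.15. Its tongue is clear of the box from about 1.0 rad; turn it beyond 1.2 rad.
- latch_grip (a point): middle of the latch's black wing, a bar 44 mm long, 12 mm thick, 22 mm high, on top of the hood: control_box x = -68 mm, y = 0, 137 mm above the table when shut. The wing's top is 11 mm above this point, the hood's top 18 mm below it.
- hood_lip (a point): outer lower corner of the hood's hem, mid width: control_box x = -115 mm, 62 mm above the table when shut; 219 mm before and 55 mm below the hinge line. It can be lifted from below with closed fingers tilted about 45 degrees, fingertips about 23 mm past the hem.
- hood_hinge (a point): hinge line of the hood, mid width: control_box x = +104 mm, 117 mm above the table, running along y.
- cutter: red-handled side cutter lying flat, 66 x 138 x 14 mm. A bystander; origin: middle of its underside.
- driver: red and black screwdriver lying flat, 27 x 186 x 27 mm. A bystander; origin: middle of its underside.
- measure: red tape measure, 63 x 74 x 43 mm. A bystander; origin: middle of its underside.
- tape: roll of yellow insulating tape lying flat, diameter 54 mm, 19 mm high. A bystander; origin: middle of its underside.
- keys: red folding hex-key set, 26 x 85 x 20 mm. A bystander; origin: middle of its underside.
- spare_contactor: spare black and white contactor, 76 x 45 x 70 mm. A bystander; origin: middle of its underside.

How it is judged:
On the way, in this order (a step that is already met when the one before it is completed fails the run):
1. the wing latch is turned free (value of joint latch above 1.1 rad), for 0.1 s.
2. the hood is lifted slightly, still held by its safety catch (value of joint hood between 0.03 and 0.165 rad), for 0.2 s.
At the end, for the whole second after the job is handed in: the hood stands open by itself at more than 60 degrees (1.05 rad), at rest, with its wing latch still turned free (above 1.1 rad) (value of joint hood above 1.05 rad and velocity of joint hood between -0.05 and 0.05 rad/s and value of joint latch above 1.1 rad); the robot touches nothing.
It fails at once if the hood is wrenched against its safety catch with more than 30 N (contact force between front_panel and hood_shell above 30 N).
It fails at once if the fingers press on the front wall or its catch with more than 30 N (contact force between the fingers and front_panel above 30 N).
It fails at once if the fingers press on the hood's shell with more than 35 N (contact force between the fingers and hood_shell above 35 N).
It fails at once if a bystander is moved by more than 20 mm (distance of any of cutter, driver, measure, tape, keys, spare_contactor from where it was at the start of the episode above 0.02 m).
It also fails if it takes over 69 s, if anything falls off the work surface, if the arm or the gripper's body presses on something with over 40 N, if the wrist force passes 120 N, or if a joint passes its speed limit or range.

## Robot

A 6-joint arm with a two-finger parallel gripper is mounted at the origin on a cart in front of the work surface, level with it; the furniture and walls round the work are solid. World frame = base frame: x ahead of the robot, y to its left, z up, the work surface at z = 0. Lengths are in m, angles in rad, forces in N, time in s.
With the tool pointing down it reaches from about 0.25 to 0.8 m from the base axis. Payload 8.5 kg.
Tool frame: the origin (TCP) lies midway between the tips of the shut fingers; the grasp point (between the pads) lies r.grip_depth behind it (r.grip_depth is the distance from the TCP to the grasp point, in m); z points along the fingers, y is the line along which they close (so a half turn about z gives the same grasp; the last joint's range is limited). The gripper opens to 85 mm and grips with 20 to 120 N. Pads are 22 mm wide; open, the fingers measure 114 mm over their backs; the gripper's body (76 mm by 85 mm) begins 54 mm behind the grasp point. The pads swing forward as they close: fully open they stand 13 mm farther back than shut.
Start: joints at [-1.301, 0.238, -0.013, 1.319, 0, 1.571], TCP at [0.14, -0.506, 0.231] pointing down, gripper open.
Joint ranges: [-2.66, 2.66], [-1.03, 1.9], [-1.14, 1.46], [-1.82, 2.27], [-1.45, 1.34], [-3.14, 3.14]. Speed limits (rad/s): [2.22, 2.22, 2.79, 3.14, 3.14, 3.14].

## Interface

Orientations are given as a unit quaternion [w, x, y, z].
In Python, from station import r gives the robot as it stands. The module is installed in compiled form; this text tells all that it offers.
- The arm moves only by the shell command python3 -m jog 'ROWS' [FORCE]. ROWS is JSON, a list of rows, each an object of numbers: "grip": the closure, from 0 (fully open) to 1 (shut); "tx", "ty", "tz": the shift along the world's x, y, z in m; "yaw": the turn about the world's z in rad. In form: [{"grip": .., "tx": .., "ty": .., "tz": .., "yaw": ..}, ...]. A call has 1 to 12 rows; each row is the pose to reach, as a shift and turn from the pose commanded when the call began; what a row does not reach only later rows make up. A row lasts 1/8 s, in which the tool goes at most 62.5 mm and 10.7 degrees, less where a joint would pass 70% of its speed; a pose out of reach is approached as far as the arm can. A call with a gripper value outside its range is refused whole. The fingers move at their own pace and stop on an object; FORCE is the grip in N (left out, the last holds). Time passes only in rows, so rows that repeat a pose let the fingers close. It gives the time, the measured TCP pose, the force, the opening and the grip force at its end, in the units of the state.
- r.observe(): the state, without advancing time (a new reading comes with each control period).
- r.capture(name): name is "side" or "top" or "wrist"; returns the picture (384x512x3 uint8, red, green, blue); there is no depth.
- r.camera_info(name): a dict with "camera_matrix" (3x3 intrinsics, pixels), "R" (3x3) and "t" (3): a world point X has camera coordinates R X + t. Camera axes: x right, y down, z forward; pixel columns grow to the right and rows downward; lengths in m; the calibration is good to about 2 mm. A picture is of the moment at which its call begins: read the wrist's pose just before it. camera_info takes no time and is no camera call; for the wrist camera it gives the pose at the moment of the call.
- r.hand_in(): hands the job in; it is judged then, once.
Trained networks look in the newest picture that a camera, given by its name, has taken for a name from the list of things; names that differ only in an ending like _2 or _b are one class to them, and where a whole thing is asked for, a point or a joint stands for the part that bears it (a point fixed in the world has none). Each returns a list of dicts, best first, with "confidence" (0 to 1); they miss things now and then, are a little off and sometimes report something else, mostly with a low value. They report only what shows in the picture. A call takes as long as a camera call.
- r.find_in(camera, target): "box" ([centre column, centre row, width, height] in pixels, round what is visible of it).
- r.cut_out(camera, target): "mask" (384x512 bool, what is visible of it) and "box" ([centre column, centre row, width, height] in pixels, round what is visible of it).
The state is a dict: "time_s": time; "q": joint angles; "joint_vel": joint speeds; "effort": joint torques, N m; "tool_pos": TCP position; "orientation": TCP orientation; "force": force on the tool from outside, world axes, zero at the start; "wrist_torque": the same for the moment, N m; "width": finger opening in m; "gripper_force": force on a finger pad.
Only numpy, scipy, OpenCV 4.12 (cv2) and the standard library are available. Lean on these libraries where they do the work, as an engineer would, in place of code of your own. Each camera call takes 0.05 s, during which the arm holds its last target. There are 200 camera calls.

## Working session

There is one attempt and no reset: what is moved stays moved. The work goes in short steps, Python scripts to look and compute and a shell command to move; the robot and the scene stay as the last step left them, time stands still between calls to the robot, and variables do not carry over. Pictures are saved under pics/ and viewed, at most 10 in all, crops included, and the job is handed in when it is done.

```bash
mkdir -p pics
cat > h.py <<'E'
from station import r
import numpy as np, cv2
def shot(cam,name=None):
    im=r.capture(cam)
    if name: cv2.imwrite(f'pics/{name}.png',im[:,:,::-1])
    return im,r.camera_info(cam)
def ray(ci,u,v):
    K,R,t=[np.array(ci[k],float) for k in("camera_matrix","R","t")]
    d=R.T@np.linalg.inv(K)@[u,v,1]; return -R.T@t,d/np.linalg.norm(d)
def proj(ci,X):
    K,R,t=[np.array(ci[k],float) for k in("camera_matrix","R","t")]
    p=K@(R@np.asarray(X,float)+t); return p[:2]/p[2]
def tri(rays):
    A=np.zeros((3,3));b=np.zeros(3)
    for o,d in rays:
        P=np.eye(3)-np.outer(d,d);A+=P;b+=P@o
    X=np.linalg.solve(A,b); return X,[np.linalg.norm((np.eye(3)-np.outer(d,d))@(X-o)) for o,d in rays]
E
python3 - <<'E'
from h import *
np.set_printoptions(precision=4,suppress=True)
ims=[]
for c in("top","side"):
    im,ci=shot(c,c+'0'); ims.append(im)
    print(c,-np.array(ci['R']).T@np.array(ci['t']),np.array(ci['camera_matrix'])[[0,0],[0,2]])
    for t in("latch_grip","hood_shell","control_box","cutter","driver","measure","tape","keys","spare_contactor"):
        f=r.find_in(c,t); print(t,[(np.round(x['box']),round(x['confidence'],2)) for x in f[:2]])
o=r.observe(); print({k:np.round(v,4) for k,v in o.items()}, r.grip_depth)
E
```

```text
top [ 0.3744 -0.0293  1.2933] [401.1493 250.9026]
latch_grip [(array([238., 188.,  13.,  15.]), 0.49), (array([116., 234.,  32.,   9.]), 0.16)]
hood_shell [(array([221., 188.,  88., 101.]), 0.61)]
control_box [(array([220., 187.,  90., 104.]), 0.73)]
cutter [(array([137., 199.,  40.,  30.]), 0.77)]
driver [(array([131., 234.,  61.,  11.]), 0.51)]
measure [(array([138., 163.,  26.,  22.]), 0.68)]
tape [(array([364., 184.,  14.,  17.]), 0.64)]
keys [(array([140., 163.,  24.,  22.]), 0.65), (array([369., 222.,  31.,  14.]), 0.51)]
spare_contactor [(array([348., 144.,  26.,  24.]), 0.92)]
side [ 0.617  -1.2274  1.0422] [493.2244 256.2656]
latch_grip [(array([252., 176.,  11.,  14.]), 0.52)]
hood_shell [(array([252., 176.,  96.,  63.]), 0.56)]
control_box [(array([254., 179.,  97.,  70.]), 0.72)]
cutter [(array([252., 143.,  15.,   7.]), 0.64)]
driver []
measure [(array([216., 300.,  17.,  29.]), 0.54), (array([286., 145.,  21.,  16.]), 0.45)]
tape [(array([265., 301.,  23.,  22.]), 0.65), (array([254., 198.,  89.,  26.]), 0.16)]
keys [(array([215., 300.,  16.,  34.]), 0.82)]
spare_contactor [(array([308., 282.,  28.,  32.]), 0.93), (array([254., 174.,  12.,  17.]), 0.72)]
{'time_s': np.float64(1.0), 'q': array([-1.301 ,  0.2382, -0.0135,  1.3192, -0.    ,  1.5708]), 'joint_vel': array([ 0.0022,  0.0006,  0.0003,  0.0007, -0.0019, -0.0007]), 'effort': array([  0.0014, -53.8593,  34.6691,   0.0029,   0.0001,  -0.    ]), 'tool_pos': array([ 0.1399, -0.506 ,  0.2313]), 'orientation': array([-0.    ,  0.9909,  0.1345, -0.    ]), 'force': array([-0.1585, -0.8831,  0.4787]), 'wrist_torque': array([ 0.0138, -0.0084, -0.0049]), 'gripper_force': np.float64(0.0), 'width': np.float64(0.0853)} 0.0187
```

View pics/top0.png

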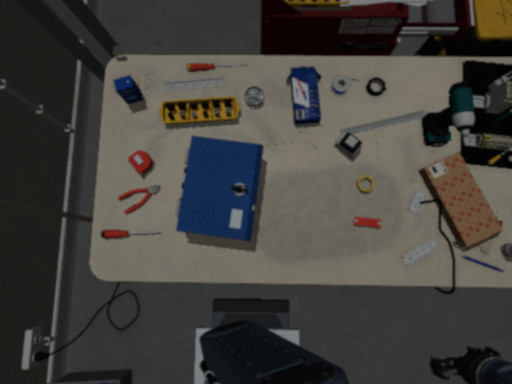

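View pics/side0.png

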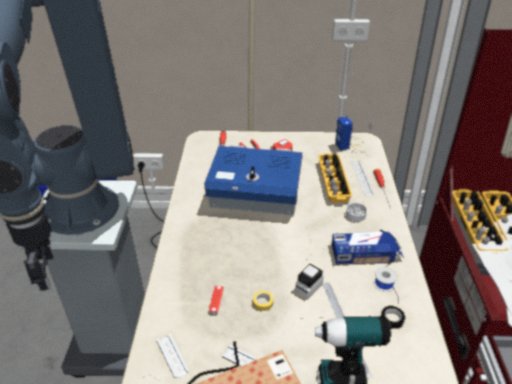

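Run:
```python
from h import *
np.set_printoptions(precision=4,suppress=True)
im=cv2.imread('pics/top0.png'); hsv=cv2.cvtColor(im,cv2.COLOR_BGR2HSV)
ci=r.camera_info('top'); cs=r.camera_info('side')
def onplane(u,v,z,c=ci):
    o,d=ray(c,u,v); return o+d*(z-o[2])/d[2]
m=cv2.inRange(hsv,(100,120,40),(125,255,255)); m[:120]=0;m[:,:165]=0;m[:,290:]=0;m[260:]=0
m=cv2.morphologyEx(m,cv2.MORPH_CLOSE,np.ones((15,15)))
c=max(cv2.findContours(m,0,2)[0],key=cv2.contourArea)
hull=cv2.convexHull(c)[:,0]
P=np.array([onplane(u,v,.119)[:2] for u,v in hull],np.float32)
rect=cv2.minAreaRect(P); print(rect); print(cv2.boxPoints(rect))
# wing: latch in both
w=[]
for cam,c2 in(("top",ci),("side",cs)):
    r.capture(cam); f=r.cut_out(cam,"latch_grip")
    f=[x for x in f][0]; mm=f['mask']; ys,xs=np.nonzero(mm); print(cam,f['box'],xs.mean(),ys.mean(),f['confidence'])
    w.append(ray(c2,f['box'][0],f['box'][1]))
print(tri(w))
im2=cv2.imread('pics/side0.png')
a=cv2.resize(im[130:250,165:285],(480,480),interpolation=2);b=cv2.resize(im2[135:225,195:315],(480,360),interpolation=2)
o=np.zeros((480,800,3),np.uint8);o[:,:400]=cv2.resize(a,(400,480))[:, :];o[:300,400:]=cv2.resize(b,(400,300));cv2.imwrite('pics/crop.png',o)
```

```text
((0.5717149972915649, 0.08417794108390808), (0.2204415202140808, 0.28807321190834045), 83.27890014648438)
[[ 0.4158 -0.0084]
 [ 0.7019 -0.0421]
 [ 0.7277  0.1768]
 [ 0.4416  0.2105]]
top [238.9, 188.9, 16.3, 15.9] 238.76729559748426 188.52201257861634 0.56
side [252.5, 174.9, 10.0, 12.9] 252.24 174.93 0.69
(array([0.5658, 0.027 , 0.1265]), [np.float64(0.0006389903277704679), np.float64(0.0006389903277703319)])
```

View pics/crop.png

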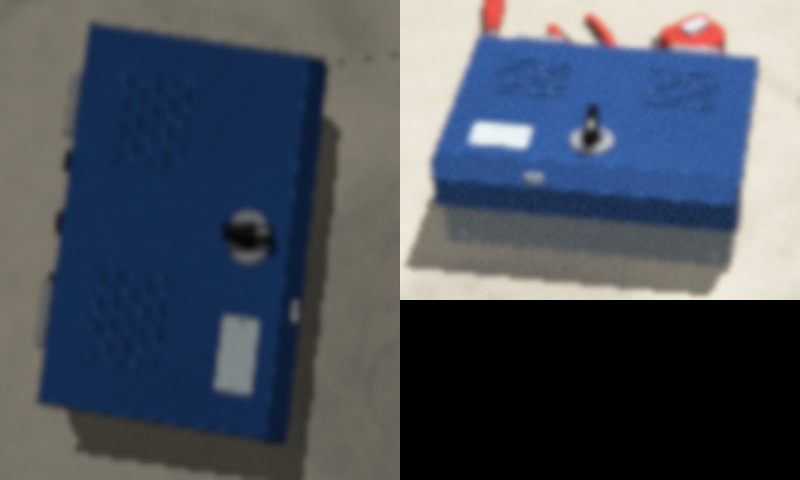

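```bash
python3 -m jog '[{"tx":0.1,"ty":0.13,"tz":0.03,"yaw":0.3},{"tx":0.425,"ty":0.532,"tz":0.05,"yaw":1.183},{"tx":0.425,"ty":0.532,"tz":0.05,"yaw":1.183},{"tx":0.425,"ty":0.532,"tz":0.05,"yaw":1.183},{"tx":0.425,"ty":0.532,"tz":0.05,"yaw":1.183},{"tx":0.425,"ty":0.532,"tz":0.05,"yaw":1.183},{"tx":0.425,"ty":0.532,"tz":0.05,"yaw":1.183},{"tx":0.425,"ty":0.532,"tz":0.05,"yaw":1.183},{"tx":0.425,"ty":0.532,"tz":0.05,"yaw":1.183},{"tx":0.425,"ty":0.532,"tz":0.05,"yaw":1.183},{"tx":0.425,"ty":0.532,"tz":0.05,"yaw":1.183},{"tx":0.425,"ty":0.532,"tz":0.05,"yaw":1.183}]'
python3 - <<'E'
from h import *
np.set_printoptions(precision=4,suppress=True)
o=r.observe(); print({k:np.round(v,4) for k,v in o.items()})
im,ci=shot('wrist','w1')
ci=r.camera_info('wrist'); print(-np.array(ci['R']).T@np.array(ci['t']),ci['R'],ci['camera_matrix'])
f=r.cut_out('wrist','latch_grip'); print([(x['box'],x['confidence']) for x in f])
print(proj(ci,[.5655,.0265,.137]),proj(ci,[.5655,.0265,.148]))
E
```

```text
{'time_s': np.float64(1.2), 'q': array([-1.301 ,  0.2382, -0.0135,  1.3192, -0.    ,  1.5708]), 'joint_vel': array([-0.0016,  0.0016,  0.0007, -0.0005,  0.0002,  0.0014]), 'effort': array([ -0.0025, -53.859 ,  34.669 ,   0.0029,  -0.0001,   0.    ]), 'tool_pos': array([ 0.1399, -0.506 ,  0.2313]), 'orientation': array([-0.    ,  0.9909,  0.1345, -0.    ]), 'force': array([-0.455 ,  0.9954,  0.7377]), 'wrist_torque': array([-0.0549,  0.0136,  0.0104]), 'gripper_force': np.float64(0.0), 'width': np.float64(0.0851)}
[ 0.2105 -0.4861  0.3745] [[ 0.2671 -0.9637 -0.0002]
 [-0.9237 -0.2561  0.2849]
 [-0.2746 -0.0759 -0.9586]] [[323.6072   0.     254.0472]
 [  0.     323.6072 195.4711]
 [  0.       0.       1.    ]]
[]
[-1161.6179 -1673.0162] [-1346.5933 -1904.584 ]invalid input
```

View pics/w1.png

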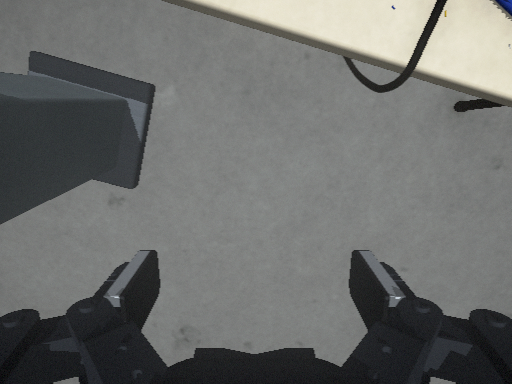

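```bash
python3 -m jog '[{"grip":0,"tx":0.06,"ty":0.07,"tz":0.03,"yaw":0.15},{"grip":0,"tx":0.425,"ty":0.532,"tz":0.05,"yaw":1.183},{"grip":0,"tx":0.425,"ty":0.532,"tz":0.05,"yaw":1.183},{"grip":0,"tx":0.425,"ty":0.532,"tz":0.05,"yaw":1.183},{"grip":0,"tx":0.425,"ty":0.532,"tz":0.05,"yaw":1.183},{"grip":0,"tx":0.425,"ty":0.532,"tz":0.05,"yaw":1.183},{"grip":0,"tx":0.425,"ty":0.532,"tz":0.05,"yaw":1.183},{"grip":0,"tx":0.425,"ty":0.532,"tz":0.05,"yaw":1.183},{"grip":0,"tx":0.425,"ty":0.532,"tz":0.05,"yaw":1.183},{"grip":0,"tx":0.425,"ty":0.532,"tz":0.05,"yaw":1.183},{"grip":0,"tx":0.425,"ty":0.532,"tz":0.05,"yaw":1.183},{"grip":0,"tx":0.425,"ty":0.532,"tz":0.05,"yaw":1.183}]'
python3 - <<'E'
from h import *
np.set_printoptions(precision=4,suppress=True)
o=r.observe(); print({k:np.round(v,4) for k,v in o.items()})
im,ci=shot('wrist','w2')
ci=r.camera_info('wrist'); print(-np.array(ci['R']).T@np.array(ci['t']),ci['R'])
f=r.cut_out('wrist','latch_grip'); print([(x['box'],x['confidence']) for x in f])
print(proj(ci,[.5655,.0265,.137]),proj(ci,[.5655,.0265,.148]))
E
```

```text
time_s: 2.8
tool_pos: [0.5669, 0.0293, 0.2802]
orientation: [-0.0, 0.746, 0.666, -0.0]
force: [-0.0, -0.3, 0.2]
width: 0.0854
gripper_force: 0.0
{'time_s': np.float64(2.8), 'q': array([0.0513, 0.3037, 0.2017, 1.4693, 0.0006, 1.7359]), 'joint_vel': array([-0.055 , -0.0433, -0.0575,  0.0113, -0.0187, -0.0369]), 'effort': array([  2.203 , -58.4958,  36.7451,  -0.3517,   0.2948,   0.5376]), 'tool_pos': array([0.5669, 0.0293, 0.2802]), 'orientation': array([-0.0004,  0.7462,  0.6658, -0.    ]), 'force': array([-0.0435, -0.3065,  0.1948]), 'wrist_torque': array([-0.0675,  0.0016, -0.0234]), 'gripper_force': np.float64(0.0), 'width': np.float64(0.0854)}
[0.5748 0.1002 0.4236] [[ 0.9935 -0.1142 -0.0012]
 [-0.1091 -0.9523  0.2851]
 [-0.0337 -0.2831 -0.9585]]
[([255.2, 185.6, 41.2, 48.9], 0.72)]
[253.5486 183.979 ] [253.5156 187.111 ]
```

View pics/w2.png

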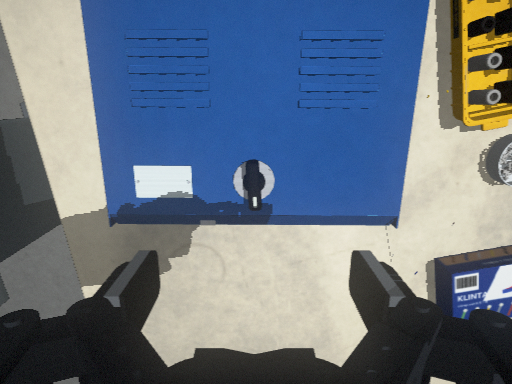

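```bash
python3 -m jog '[{"grip":0,"tx":0,"ty":0,"tz":-0.06,"yaw":0},{"grip":0,"tx":0,"ty":0,"tz":-0.12,"yaw":0},{"grip":0,"tx":0,"ty":0,"tz":-0.155,"yaw":0},{"grip":0.3,"tx":0,"ty":0,"tz":-0.155,"yaw":0},{"grip":0.9,"tx":0,"ty":0,"tz":-0.155,"yaw":0},{"grip":1,"tx":0,"ty":0,"tz":-0.155,"yaw":0},{"grip":1,"tx":0,"ty":0,"tz":-0.155,"yaw":0},{"grip":1,"tx":0,"ty":0,"tz":-0.155,"yaw":0},{"grip":1,"tx":0,"ty":0,"tz":-0.155,"yaw":0}]' 40
```

```text
time_s: 4.03
tool_pos: [0.5659, 0.0262, 0.1282]
orientation: [0.001, 0.747, 0.664, 0.001]
force: [-1.7, 0.3, 9.4]
width: 0.0111
gripper_force: 49.4
```

```bash
python3 -m jog '[{"grip":1,"tx":0,"ty":0,"tz":0.002,"yaw":0.17},{"grip":1,"tx":0,"ty":0,"tz":0.002,"yaw":0.34},{"grip":1,"tx":0,"ty":0,"tz":0.002,"yaw":0.51},{"grip":1,"tx":0,"ty":0,"tz":0.002,"yaw":0.68},{"grip":1,"tx":0,"ty":0,"tz":0.002,"yaw":0.85},{"grip":1,"tx":0,"ty":0,"tz":0.002,"yaw":1.02},{"grip":1,"tx":0,"ty":0,"tz":0.002,"yaw":1.19},{"grip":1,"tx":0,"ty":0,"tz":0.002,"yaw":1.36},{"grip":1,"tx":0,"ty":0,"tz":0.002,"yaw":1.48},{"grip":1,"tx":0,"ty":0,"tz":0.002,"yaw":1.48},{"grip":1,"tx":0,"ty":0,"tz":0.002,"yaw":1.48}]'
python3 -c "
from h import *
np.set_printoptions(precision=4,suppress=True)
o=r.observe(); print(o['q'],o['wrist_torque'])"
```

```text
time_s: 5.4
tool_pos: [0.5672, 0.0271, 0.129]
orientation: [0.002, 0.104, 0.995, 0.001]
force: [6.6, 4.4, -6.6]
width: 0.011
gripper_force: 45.5
[ 0.0469  0.3589 -0.1091  1.0985  0.0015  0.2547] [ 0.8963 -1.5101  0.0918]
```

```bash
python3 -m jog '[{"grip":1,"tx":0,"ty":0,"tz":0.004,"yaw":0},{"grip":1,"tx":0,"ty":0.001,"tz":0.008,"yaw":0},{"grip":1,"tx":0,"ty":0.002,"tz":0.012,"yaw":0},{"grip":1,"tx":0,"ty":0.003,"tz":0.016,"yaw":0},{"grip":1,"tx":0,"ty":0.003,"tz":0.02,"yaw":0},{"grip":1,"tx":0,"ty":0.003,"tz":0.02,"yaw":0},{"grip":1,"tx":0,"ty":0.003,"tz":0.02,"yaw":0},{"grip":1,"tx":0,"ty":0.003,"tz":0.02,"yaw":0}]'
```

```text
time_s: 6.4
tool_pos: [0.5673, 0.0299, 0.1482]
orientation: [0.002, 0.104, 0.995, 0.0]
force: [11.6, 6.1, -13.9]
width: 0.011
gripper_force: 66.6
```

```bash
python3 -m jog '[{"grip":0.7,"tx":0,"ty":0,"tz":0,"yaw":0},{"grip":0.7,"tx":0,"ty":0,"tz":0,"yaw":0},{"grip":0.7,"tx":0,"ty":0,"tz":0.02,"yaw":0},{"grip":0.7,"tx":0,"ty":0,"tz":0.08,"yaw":0},{"grip":1,"tx":0,"ty":-0.06,"tz":0.14,"yaw":0},{"grip":1,"tx":0,"ty":-0.12,"tz":0.14,"yaw":0},{"grip":1,"tx":0,"ty":-0.18,"tz":0.14,"yaw":0},{"grip":1,"tx":0,"ty":-0.18,"tz":0.14,"yaw":0}]'
python3 - <<'E'
from h import *
np.set_printoptions(precision=4,suppress=True)
o=r.observe(); print(o['q'],o['tool_pos'],o['force'])
im,ci=shot('side','s1'); im2,c2=shot('top','t1')
o=np.zeros((560,800,3),np.uint8)
o[:400,:400]=cv2.resize(im[125:225,195:315,::-1],(400,400))
o[:480,400:]=cv2.resize(im2[130:250,165:285,::-1],(400,480));cv2.imwrite('pics/crop2.png',o)
E
```

```text
time_s: 7.4
tool_pos: [0.5645, -0.1545, 0.2889]
orientation: [0.0, 0.106, 0.994, -0.0]
force: [0.7, 1.1, -0.2]
width: 0.0001
gripper_force: 0.0
[-0.2667  0.3343  0.2679  1.5034 -0.0008 -0.054 ] [ 0.5645 -0.1545  0.2889] [ 0.6919  1.1249 -0.2163]
```

View pics/crop2.png

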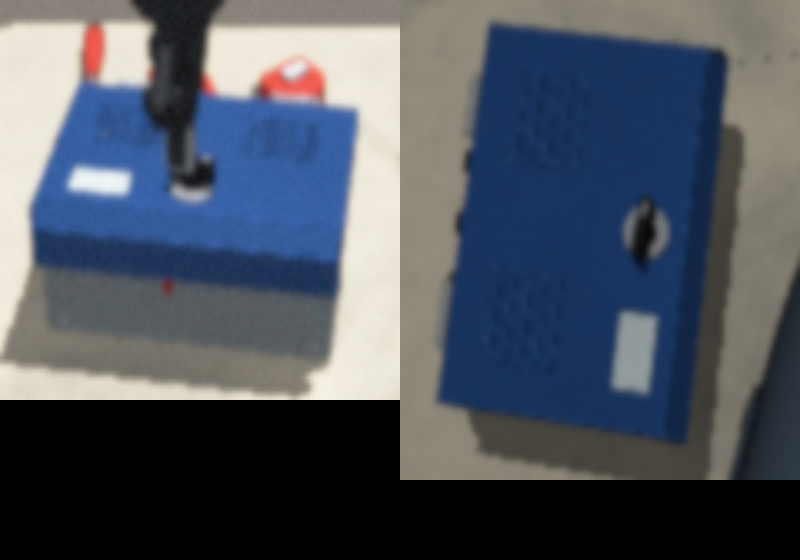

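```bash
python3 -m jog '[{"grip":1,"tx":0.04,"ty":-0.05,"tz":0.03,"yaw":0},{"grip":1,"tx":0.08,"ty":-0.1,"tz":0.06,"yaw":0},{"grip":1,"tx":0.12,"ty":-0.15,"tz":0.09,"yaw":0},{"grip":1,"tx":0.16,"ty":-0.2,"tz":0.12,"yaw":0},{"grip":1,"tx":0.2,"ty":-0.25,"tz":0.15,"yaw":0},{"grip":1,"tx":0.24,"ty":-0.3,"tz":0.15,"yaw":0},{"grip":1,"tx":0.28,"ty":-0.35,"tz":0.15,"yaw":0},{"grip":1,"tx":0.28,"ty":-0.35,"tz":0.15,"yaw":0}]'
python3 - <<'E'
from h import *
np.set_printoptions(precision=4,suppress=True)
o=r.observe(); print(o['q'],o['tool_pos'],o['orientation'])
ci=r.camera_info('side')
from math import *
a=radians(83.3);ex=np.array([cos(a),sin(a),0]);ey=np.array([-sin(a),cos(a),0]);O=np.array([.5728,.093,0])
O2=np.array([.5655,.0265,0])+.068*ex; print(O,O2)
o_,d=ray(ci,245.4,196.75); n=ex; P0=O2-.108*ex; s=((P0-o_)@n)/(d@n); X=o_+s*d; print('tab',X,(X-O2)@ey,(X-O2)@ex)
E
```

```text
time_s: 8.5
tool_pos: [0.6068, -0.3271, 0.4172]
orientation: [-0.014, 0.104, 0.994, 0.006]
force: [-0.3, -0.0, -0.8]
width: 0.0003
gripper_force: 0.0
[-0.4944  0.7904  1.4575  2.2675  0.0001 -0.286 ] [ 0.6068 -0.3271  0.4172] [-0.0136  0.104   0.9945  0.0056]
[0.5728 0.093  0.    ] [0.5734 0.094  0.    ]
tab [ 0.5447 -0.0113  0.0689] 0.016222869521127226 -0.1079999999999999
```

```bash
python3 -m jog '[{"grip":1,"tx":0.05,"ty":-0.03,"tz":0,"yaw":0},{"grip":1,"tx":0.1,"ty":-0.06,"tz":0,"yaw":0},{"grip":1,"tx":0.15,"ty":-0.09,"tz":0,"yaw":0},{"grip":1,"tx":0.2,"ty":-0.12,"tz":0,"yaw":0},{"grip":1,"tx":0.25,"ty":-0.15,"tz":0,"yaw":0},{"grip":1,"tx":0.25,"ty":-0.15,"tz":0,"yaw":0}]'
python3 - <<'E'
from h import *
np.set_printoptions(precision=4,suppress=True)
o=r.observe(); print(o['q'],o['tool_pos'],o['orientation'])
E
```

```text
time_s: 9.25
tool_pos: [0.6092, -0.337, 0.3954]
orientation: [-0.028, 0.104, 0.994, 0.012]
force: [0.6, -0.1, 0.0]
width: 0.0002
gripper_force: 0.0
[-0.5051  0.8216  1.4569  2.2667 -0.0005 -0.2963] [ 0.6092 -0.337   0.3954] [-0.028   0.1041  0.9941  0.0116]
```

```bash
python3 -m jog '[{"grip":1,"tx":-0.04,"ty":0.03,"tz":0,"yaw":0},{"grip":1,"tx":-0.08,"ty":0.06,"tz":0,"yaw":0},{"grip":1,"tx":-0.08,"ty":0.06,"tz":0,"yaw":0},{"grip":1,"tx":-0.08,"ty":0.06,"tz":0,"yaw":0}]'
python3 - <<'E'
from h import *
np.set_printoptions(precision=4,suppress=True)
o=r.observe(); print(o['q'],o['tool_pos'],o['orientation'])
E
```

```text
time_s: 9.75
tool_pos: [0.5244, -0.2741, 0.3951]
orientation: [-0.031, 0.104, 0.994, 0.013]
force: [0.6, -0.4, 0.4]
width: 0.0003
gripper_force: 0.0
[-0.4821  0.4429  0.7067  1.9009  0.001  -0.2738] [ 0.5244 -0.2741  0.3951] [-0.0306  0.1039  0.994   0.0127]
```

```bash
python3 -m jog '[{"grip":1,"tx":0,"ty":0,"tz":0.06,"yaw":-0.15},{"grip":1,"tx":0,"ty":0,"tz":0.12,"yaw":-0.27},{"grip":1,"tx":0,"ty":0,"tz":0.18,"yaw":-0.27},{"grip":1,"tx":0,"ty":0,"tz":0.24,"yaw":-0.27},{"grip":1,"tx":0,"ty":0,"tz":0.3,"yaw":-0.27},{"grip":1,"tx":0,"ty":0,"tz":0.36,"yaw":-0.27},{"grip":1,"tx":0,"ty":0,"tz":0.42,"yaw":-0.27},{"grip":1,"tx":0,"ty":0,"tz":0.48,"yaw":-0.27},{"grip":1,"tx":0,"ty":0,"tz":0.54,"yaw":-0.27}]'
cat >> h.py <<'E'
from scipy.spatial.transform import Rotation as Ro
def st():
    np.set_printoptions(precision=4,suppress=True)
    o=r.observe(); w,x,y,z=o['orientation']; R=Ro.from_quat([x,y,z,w]).as_matrix()
    print('q',o['q'],'p',np.array(o['tool_pos']),'\nzt',R[:,2],'xt',R[:,0],'tilt',np.degrees(np.arccos(-R[2,2])),'az z/x',np.degrees(np.arctan2(R[1,2],R[0,2])),np.degrees(np.arctan2(R[1,0],R[0,0])),'F',np.array(o['force']))
    return o,R
E
python3 -c "
from h import *
st()"
```

```text
time_s: 10.88
tool_pos: [0.5923, -0.3042, 0.4812]
orientation: [0.034, 0.237, 0.971, 0.0]
force: [0.3, -0.1, -0.2]
width: 0.0001
gripper_force: 0.0
q [-0.4823  0.6962  1.4578  2.2667  0.0171 -0.0019] p [ 0.5923 -0.3042  0.4812] 
zt [ 0.066  -0.0153 -0.9977] xt [-0.8849  0.4611 -0.0656] tilt 3.885080488646457 az z/x -13.015082434173959 152.47637067351135 F [ 0.3449 -0.133  -0.1681]
```

```bash
python3 -m jog '[{"grip":1,"tx":0,"ty":0,"tz":0.06,"yaw":0},{"grip":1,"tx":0,"ty":0,"tz":0.12,"yaw":0},{"grip":1,"tx":0,"ty":0,"tz":0.18,"yaw":0},{"grip":1,"tx":0,"ty":0,"tz":0.24,"yaw":0}]'
python3 -c "
from h import *
st()"
python3 -m jog '[{"grip":1,"tx":-0.1,"ty":0.05,"tz":0.5,"yaw":0},{"grip":1,"tx":-0.1,"ty":0.05,"tz":0.5,"yaw":0},{"grip":1,"tx":-0.1,"ty":0.05,"tz":0.5,"yaw":0},{"grip":1,"tx":-0.1,"ty":0.05,"tz":0.5,"yaw":0}]'
python3 -c "
from h import *
st()"
```

```text
time_s: 11.38
tool_pos: [0.5684, -0.2902, 0.5387]
orientation: [0.077, 0.237, 0.968, -0.01]
force: [-0.0, -0.8, 0.3]
width: -0.0003
gripper_force: 0.0
q [-0.4803  0.6081  1.4578  2.2665  0.0172  0.0017] p [ 0.5684 -0.2902  0.5387] 
zt [ 0.144  -0.0556 -0.988 ] xt [-0.8756  0.4581 -0.1534] tilt 8.878154608061578 az z/x -21.124252000429227 152.38438596918502 F [-0.002  -0.8358  0.283 ]
time_s: 11.88
tool_pos: [0.5361, -0.2711, 0.6005]
orientation: [0.125, 0.236, 0.963, -0.021]
force: [0.0, 0.4, 0.4]
width: -0.0003
gripper_force: 0.0
q [-0.4767  0.5082  1.4576  2.2665  0.0166  0.0068] p [ 0.5361 -0.2711  0.6005] 
zt [ 0.2306 -0.1004 -0.9679] xt [-0.857   0.4502 -0.2508] tilt 14.563628308470413 az z/x -23.52743871639107 152.28461639606724 F [0.0401 0.3902 0.3644]
```

```bash
python3 -m jog '[{"grip":1,"tx":-0.1,"ty":0.05,"tz":0.5,"yaw":0},{"grip":1,"tx":-0.1,"ty":0.05,"tz":0.5,"yaw":0},{"grip":1,"tx":-0.1,"ty":0.05,"tz":0.5,"yaw":0},{"grip":1,"tx":-0.1,"ty":0.05,"tz":0.5,"yaw":0},{"grip":1,"tx":-0.1,"ty":0.05,"tz":0.5,"yaw":0},{"grip":1,"tx":-0.1,"ty":0.05,"tz":0.5,"yaw":0}]'
python3 -c "
from h import *
st()"
python3 -m jog '[{"grip":1,"tx":-0.1,"ty":0.05,"tz":0.5,"yaw":0},{"grip":1,"tx":-0.1,"ty":0.05,"tz":0.5,"yaw":0},{"grip":1,"tx":-0.1,"ty":0.05,"tz":0.5,"yaw":0},{"grip":1,"tx":-0.1,"ty":0.05,"tz":0.5,"yaw":0}]'
python3 -c "
from h import *
st()"
```

```text
time_s: 12.62
tool_pos: [0.4985, -0.2483, 0.6585]
orientation: [0.173, 0.235, 0.956, -0.032]
force: [-0.9, -0.2, 0.3]
width: 0.0001
gripper_force: 0.0
q [-0.4704  0.4075  1.4565  2.2666  0.0151  0.0144] p [ 0.4985 -0.2483  0.6585] 
zt [ 0.3152 -0.1434 -0.9381] xt [-0.8298  0.4381 -0.3457] tilt 20.259013237253768 az z/x -24.45866149945837 152.1664390215047 F [-0.8791 -0.1572  0.2698]
time_s: 13.12
tool_pos: [0.4601, -0.2267, 0.7068]
orientation: [0.216, 0.233, 0.947, -0.042]
force: [0.2, -0.2, -0.2]
width: -0.0002
gripper_force: 0.0
q [-0.4658  0.3173  1.4566  2.2665  0.0135  0.0199] p [ 0.4601 -0.2267  0.7068] 
zt [ 0.3894 -0.1807 -0.9031] xt [-0.798   0.4235 -0.4288] tilt 25.425124622488806 az z/x -24.89451691938005 152.04604087330318 F [ 0.2299 -0.1986 -0.2227]
```

Converges within each call at about 5°; calls of three or four rows ratchet the tilt on.

```bash
python3 -m jog '[{"grip":1,"tx":-0.1,"ty":0.05,"tz":0.5,"yaw":0},{"grip":1,"tx":-0.1,"ty":0.05,"tz":0.5,"yaw":0},{"grip":1,"tx":-0.1,"ty":0.05,"tz":0.5,"yaw":0}]' >/dev/null
python3 -m jog '[{"grip":1,"tx":-0.1,"ty":0.05,"tz":0.5,"yaw":0},{"grip":1,"tx":-0.1,"ty":0.05,"tz":0.5,"yaw":0},{"grip":1,"tx":-0.1,"ty":0.05,"tz":0.5,"yaw":0}]' >/dev/null
python3 -m jog '[{"grip":1,"tx":-0.1,"ty":0.05,"tz":0.5,"yaw":0},{"grip":1,"tx":-0.1,"ty":0.05,"tz":0.5,"yaw":0},{"grip":1,"tx":-0.1,"ty":0.05,"tz":0.5,"yaw":0}]'
python3 -c "
from h import *
st()"
```

```text
time_s: 14.25
tool_pos: [0.3525, -0.1694, 0.8051]
orientation: [0.318, 0.227, 0.918, -0.064]
force: [0.1, -0.1, 0.6]
width: 0.0002
gripper_force: 0.0
q [-0.4537  0.101   1.4572  2.2667  0.0073  0.0326] p [ 0.3525 -0.1694  0.8051] 
zt [ 0.5544 -0.2622 -0.7898] xt [-0.6954  0.3753 -0.6128] tilt 37.82936771708046 az z/x -25.31317570349192 151.644565617555 F [ 0.0873 -0.064   0.6011]
```

```bash
python3 -m jog '[{"grip":1,"tx":0.02,"ty":0,"tz":-0.05,"yaw":0.17},{"grip":1,"tx":0.04,"ty":0,"tz":-0.1,"yaw":0.34},{"grip":1,"tx":0.06,"ty":0,"tz":-0.15,"yaw":0.52},{"grip":1,"tx":0.08,"ty":-0.01,"tz":-0.2,"yaw":0.69},{"grip":1,"tx":0.1,"ty":-0.01,"tz":-0.25,"yaw":0.86},{"grip":1,"tx":0.12,"ty":-0.02,"tz":-0.3,"yaw":1.03},{"grip":1,"tx":0.14,"ty":-0.02,"tz":-0.35,"yaw":1.2},{"grip":1,"tx":0.16,"ty":-0.03,"tz":-0.4,"yaw":1.38},{"grip":1,"tx":0.18,"ty":-0.03,"tz":-0.45,"yaw":1.55},{"grip":1,"tx":0.2,"ty":-0.03,"tz":-0.5,"yaw":1.72},{"grip":1,"tx":0.2145,"ty":-0.03,"tz":-0.505,"yaw":1.895},{"grip":1,"tx":0.2145,"ty":-0.03,"tz":-0.505,"yaw":1.895}]'
python3 -c "
from h import *
st()"
```

```text
time_s: 15.75
tool_pos: [0.5695, -0.1998, 0.2945]
orientation: [0.235, -0.615, 0.719, 0.223]
force: [-0.5, -0.6, 0.1]
width: -0.0002
gripper_force: 0.0
q [-0.6134  0.6029  0.5398  1.8696  0.5658 -2.1342] p [ 0.5695 -0.1998  0.2945] 
zt [ 0.0642  0.6104 -0.7895] xt [-0.1336 -0.7787 -0.613 ] tilt 37.863192037598296 az z/x 83.99434771914699 -99.73648362126781 F [-0.493  -0.6162  0.0707]
```

```bash
python3 -m jog '[{"grip":1,"tx":0,"ty":0.01,"tz":-0.06,"yaw":0},{"grip":1,"tx":0,"ty":0.04,"tz":-0.11,"yaw":0},{"grip":1,"tx":-0.003,"ty":0.08,"tz":-0.16,"yaw":0},{"grip":1,"tx":-0.003,"ty":0.11,"tz":-0.195,"yaw":0},{"grip":1,"tx":-0.003,"ty":0.11,"tz":-0.195,"yaw":0}]'
python3 - <<'E'
from h import *
st()
im,ci=shot('wrist','w3'); ci=r.camera_info('wrist')
hsv=cv2.cvtColor(im,cv2.COLOR_RGB2HSV)
m=(cv2.inRange(hsv,(0,130,60),(8,255,255))|cv2.inRange(hsv,(172,130,60),(180,255,255)))
n,l,s,c=cv2.connectedComponentsWithStats(m)
for i in range(1,n):
    if s[i,4]>8: print(s[i],c[i])
a=np.radians(83.3);ex=np.array([np.cos(a),np.sin(a),0]);ey=np.array([-np.sin(a),np.cos(a),0]);O=np.array([.5731,.0935,0])
for i in range(1,n):
    if s[i,4]>8:
        o_,d=ray(ci,*c[i]); P0=O-.108*ex; X=o_+d*((P0-o_)@ex)/(d@ex); print(X,'boxy',(X-O)@ey)
E
```

```text
time_s: 16.38
tool_pos: [0.563, -0.0872, 0.1013]
orientation: [0.235, -0.614, 0.72, 0.223]
force: [0.0, -0.2, 0.6]
width: -0.0001
gripper_force: 0.0
q [-0.4676  0.5589 -0.0401  1.2386  0.6106 -1.9639] p [ 0.563  -0.0872  0.1013] 
zt [ 0.0656  0.6092 -0.7903] xt [-0.1359 -0.7792 -0.6119] tilt 37.784200675875184 az z/x 83.85304036690381 -99.89287221122139 F [ 0.0073 -0.2034  0.6195]
[289 250  13  24 253] [294.7115 261.5494]
[  0 304   3  11  23] [  0.6087 308.9565]
[ 0.546  -0.0121  0.0753] boxy 0.014618653588332588
[ 0.7471 -0.0357  0.1014] boxy -0.18789681273967182
```

View pics/w3.png

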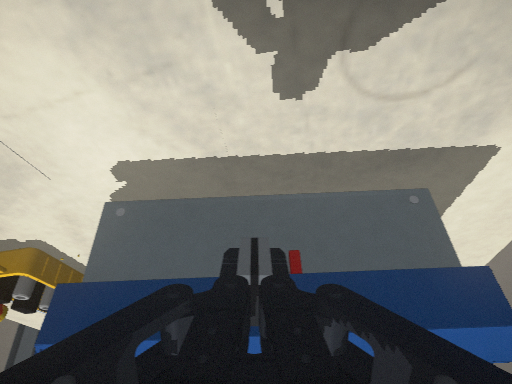

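Run:
```python
from h import *
np.set_printoptions(precision=4,suppress=True)
ci=r.camera_info('wrist')
a=np.radians(83.3);ex=np.array([np.cos(a),np.sin(a),0]);ey=np.array([-np.sin(a),np.cos(a),0]);O=np.array([.5731,.0935,0])
for u,v in((105,203),(430,189)):
    o,d=ray(ci,u,v); X=o-d*o[2]/d[2]; print('wall foot',X,(X-O)@ex,(X-O)@ey)
for v,p in((250,-.108),(262,-.108),(273,-.119),(273,-.115)):
    o,d=ray(ci,295,v); X=o+d*((O+p*ex-o)@ex)/(d@ex); print(v,p,X[2],(X-O)@ey)
for u,v in((48,283),(490,266)):
    o,d=ray(ci,u,v); X=o+d*((O-.1195*ex-o)@ex)/(d@ex); print('hem',X,(X-O)@ey)
```

```text
wall foot [ 0.7127 -0.0082  0.    ] -0.08475418237757519 -0.15055849739176472
wall foot [0.4173 0.0256 0.    ] -0.08559228674051766 0.1468625073255126
250 -0.108 0.0662276665960042 0.015757042093896945
262 -0.108 0.0756877477147123 0.014790246412547343
273 -0.119 0.08842711301910797 0.012705828872564775
273 -0.115 0.08681118538205583 0.013155513399086041
hem [ 0.7115 -0.0431  0.0888] -0.15343974696757745
hem [ 0.4181 -0.0086  0.0891] 0.1420064796875693
```

```bash
python3 -m jog '[{"grip":1,"tx":0,"ty":0,"tz":-0.03,"yaw":0},{"grip":1,"tx":0.002,"ty":0.02,"tz":-0.056,"yaw":0},{"grip":1,"tx":0.0045,"ty":0.038,"tz":-0.056,"yaw":0},{"grip":1,"tx":0.0065,"ty":0.055,"tz":-0.056,"yaw":0},{"grip":1,"tx":0.0065,"ty":0.055,"tz":-0.056,"yaw":0},{"grip":1,"tx":0.0065,"ty":0.055,"tz":-0.056,"yaw":0}]'
cat >> h.py <<'E'
A=np.radians(83.3);EX=np.array([np.cos(A),np.sin(A),0]);EY=np.array([-np.sin(A),np.cos(A),0]);O=np.array([.5731,.0935,0])
def bx():
    o,R=st(); p=np.array(o['tool_pos'])-O; c=p-.011*R[:,0]
    print('TCP box mm',1e3*np.array([p@EX,p@EY,p[2]]),'corner',1e3*np.array([c@EX,c@EY,c[2]]),'F box',np.array(o['force'])@np.array([EX,EY,[0,0,1]]).T)
E
python3 -c "
from h import *
bx()"
```

```text
time_s: 17.18
tool_pos: [0.5724, -0.0354, 0.049]
orientation: [0.237, -0.614, 0.72, 0.219]
force: [-0.2, -0.3, 1.2]
width: -0.0001
gripper_force: 0.0
q [-0.3826  0.5731 -0.1649  1.0309  0.6306 -1.8596] p [ 0.5724 -0.0354  0.049 ] 
zt [ 0.0727  0.6063 -0.7919] xt [-0.1332 -0.781  -0.6102] tilt 37.636839785229064 az z/x 83.16202534344309 -99.67533923972263 F [-0.1732 -0.2691  1.1542]
TCP box mm [-128.0703  -14.3209   48.9629] corner [-119.3672  -14.7733   55.6749] F box [-0.2875  0.1406  1.1542]
```

```bash
python3 -m jog '[{"grip":1,"tx":0.001,"ty":0.007,"tz":0.002,"yaw":0},{"grip":1,"tx":0.0015,"ty":0.013,"tz":0.006,"yaw":0},{"grip":1,"tx":0.0015,"ty":0.013,"tz":0.009,"yaw":0},{"grip":1,"tx":0.0015,"ty":0.013,"tz":0.009,"yaw":0},{"grip":1,"tx":0.0015,"ty":0.013,"tz":0.009,"yaw":0}]'
python3 -c "
from h import *
bx()"
```

```text
time_s: 17.8
tool_pos: [0.5733, -0.0222, 0.057]
orientation: [0.237, -0.614, 0.721, 0.219]
force: [0.3, -0.4, 0.4]
width: 0.0
gripper_force: 0.0
q [-0.3614  0.5565 -0.1711  1.0274  0.6348 -1.8332] p [ 0.5733 -0.0222  0.057 ] 
zt [ 0.0717  0.6068 -0.7916] xt [-0.1346 -0.7805 -0.6105] tilt 37.66478844464162 az z/x 83.25810987578156 -99.78343516385442 F [ 0.3336 -0.4371  0.3948]
TCP box mm [-114.9272  -13.7376   56.9955] corner [-106.2277  -14.2062   63.711 ] F box [-0.3952 -0.3824  0.3948]
```

```bash
python3 -m jog '[{"grip":1,"tx":0,"ty":0.001,"tz":0,"yaw":0},{"grip":1,"tx":0,"ty":0.002,"tz":0,"yaw":0},{"grip":1,"tx":0,"ty":0.003,"tz":0,"yaw":0},{"grip":1,"tx":0,"ty":0.003,"tz":0,"yaw":0}]'
python3 -c "
from h import *
bx()"
```

```text
time_s: 18.3
tool_pos: [0.5733, -0.019, 0.057]
orientation: [0.237, -0.614, 0.72, 0.22]
force: [0.1, -0.6, 0.4]
width: 0.0002
gripper_force: 0.0
q [-0.3562  0.5542 -0.1753  1.0221  0.6358 -1.8273] p [ 0.5733 -0.019   0.057 ] 
zt [ 0.0716  0.607  -0.7915] xt [-0.1343 -0.7804 -0.6106] tilt 37.67342743077276 az z/x 83.27643783049577 -99.765598137404 F [ 0.134  -0.5557  0.4483]
TCP box mm [-111.6649  -13.329    57.0357] corner [-102.9662  -13.7948   63.7525] F box [-0.5363 -0.1979  0.4483]
```

```bash
python3 -m jog '[{"grip":1,"tx":0,"ty":0.001,"tz":0,"yaw":0},{"grip":1,"tx":0,"ty":0.002,"tz":0,"yaw":0},{"grip":1,"tx":0,"ty":0.003,"tz":0,"yaw":0},{"grip":1,"tx":0,"ty":0.003,"tz":0,"yaw":0}]'
python3 -c "
from h import *
bx()"
```

```text
time_s: 18.8
tool_pos: [0.5734, -0.0163, 0.057]
orientation: [0.237, -0.614, 0.721, 0.219]
force: [0.2, -2.7, -0.3]
width: 0.0
gripper_force: 1.4
q [-0.3518  0.552  -0.1791  1.0166  0.636  -1.8214] p [ 0.5734 -0.0163  0.057 ] 
zt [ 0.0718  0.6064 -0.7919] xt [-0.1344 -0.7809 -0.6101] tilt 37.63315690065768 az z/x 83.24923549820032 -99.76717035570715 F [ 0.206  -2.7464 -0.2635]
TCP box mm [-109.0647  -13.0914   56.981 ] corner [-100.3613  -13.5577   63.6918] F box [-2.7036 -0.525  -0.2635]
```

```bash
python3 -m jog '[{"grip":1,"tx":0,"ty":-0.002,"tz":0.001,"yaw":0},{"grip":1,"tx":-0.003,"ty":-0.0017,"tz":0.001,"yaw":0},{"grip":1,"tx":-0.006,"ty":-0.0013,"tz":0.001,"yaw":0},{"grip":1,"tx":-0.009,"ty":-0.001,"tz":0.001,"yaw":0},{"grip":1,"tx":-0.011,"ty":-0.0007,"tz":0.001,"yaw":0},{"grip":1,"tx":-0.012,"ty":-0.0006,"tz":0.001,"yaw":0},{"grip":1,"tx":-0.012,"ty":-0.0006,"tz":0.001,"yaw":0}]'
python3 -c "
from h import *
bx()"
```

```text
time_s: 19.68
tool_pos: [0.5613, -0.0167, 0.0581]
orientation: [0.237, -0.614, 0.72, 0.219]
force: [0.5, -0.7, -0.1]
width: -0.0001
gripper_force: 0.0
q [-0.3598  0.5369 -0.2058  1.0111  0.6352 -1.8314] p [ 0.5613 -0.0167  0.0581] 
zt [ 0.0718  0.6069 -0.7915] xt [-0.1344 -0.7805 -0.6106] tilt 37.67148957955509 az z/x 83.2559042393752 -99.77048133587975 F [ 0.459  -0.6913 -0.0996]
TCP box mm [-110.8098   -1.1803   58.0918] corner [-102.1109   -1.6469   64.8084] F box [-0.633  -0.5365 -0.0996]
```

```bash
python3 -m jog '[{"grip":1,"tx":-0.001,"ty":0.0001,"tz":0,"yaw":0},{"grip":1,"tx":-0.002,"ty":0.0002,"tz":0,"yaw":0},{"grip":1,"tx":-0.003,"ty":0.0003,"tz":0,"yaw":0},{"grip":1,"tx":-0.004,"ty":0.0005,"tz":0,"yaw":0},{"grip":1,"tx":-0.004,"ty":0.0005,"tz":0,"yaw":0}]'
python3 -c "
from h import *
bx()"
```

```text
time_s: 20.3
tool_pos: [0.5573, -0.0161, 0.0581]
orientation: [0.237, -0.614, 0.72, 0.22]
force: [0.0, 0.4, -0.3]
width: -0.0003
gripper_force: 0.0
q [-0.3614  0.5318 -0.216   1.0073  0.6349 -1.8334] p [ 0.5573 -0.0161  0.0581] 
zt [ 0.0717  0.6069 -0.7915] xt [-0.1345 -0.7804 -0.6106] tilt 37.67344190720726 az z/x 83.26718964875559 -99.77558261288983 F [ 0.0315  0.3516 -0.2777]
TCP box mm [-110.7467    2.9228   58.0657] corner [-102.0481    2.4554   64.7825] F box [ 0.3528  0.0098 -0.2777]
```

```bash
python3 -m jog '[{"grip":1,"tx":-0.001,"ty":0.0001,"tz":0,"yaw":0},{"grip":1,"tx":-0.002,"ty":0.0002,"tz":0,"yaw":0},{"grip":1,"tx":-0.003,"ty":0.0003,"tz":0,"yaw":0},{"grip":1,"tx":-0.003,"ty":0.0003,"tz":0,"yaw":0}]'
cat >> h.py <<'E'
def tab(cam='wrist',name=None):
    im,_=shot(cam,name); ci=r.camera_info(cam)
    hsv=cv2.cvtColor(im,cv2.COLOR_RGB2HSV)
    m=(cv2.inRange(hsv,(0,130,60),(8,255,255))|cv2.inRange(hsv,(172,130,60),(180,255,255)))
    n,l,s,c=cv2.connectedComponentsWithStats(m)
    for i in range(1,n):
        if s[i,4]>8:
            o_,d=ray(ci,*c[i]); X=o_+d*((O-.108*EX-o_)@EX)/(d@EX); print('red',s[i],'boxy',(X-O)@EY,'z',X[2])
E
python3 -c "
from h import *
bx();tab('wrist','w4')"
```

```text
time_s: 20.8
tool_pos: [0.5543, -0.0159, 0.0581]
orientation: [0.237, -0.614, 0.72, 0.22]
force: [-0.1, -0.5, 1.6]
width: -0.0
gripper_force: 0.0
q [-0.3628  0.528  -0.2234  1.0047  0.6346 -1.8351] p [ 0.5543 -0.0159  0.0581] 
zt [ 0.0717  0.6069 -0.7915] xt [-0.1345 -0.7804 -0.6106] tilt 37.670939339979284 az z/x 83.26690428664561 -99.77728070519147 F [-0.147  -0.5058  1.6091]
TCP box mm [-110.8198    5.9532   58.0615] corner [-102.1209    5.4855   64.7779] F box [-0.5194  0.087   1.6091]
```

View pics/w4.png

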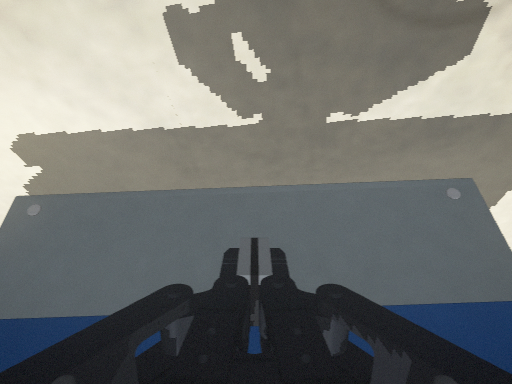

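```bash
python3 -m jog '[{"grip":1,"tx":-0.001,"ty":0.0001,"tz":0,"yaw":0},{"grip":1,"tx":-0.002,"ty":0.0002,"tz":0,"yaw":0},{"grip":1,"tx":-0.003,"ty":0.0003,"tz":0,"yaw":0},{"grip":1,"tx":-0.003,"ty":0.0003,"tz":0,"yaw":0}]'
python3 -c "
from h import *
bx();tab('wrist');tab('side')"
```

```text
time_s: 21.35
tool_pos: [0.5525, -0.0158, 0.0583]
orientation: [0.237, -0.614, 0.72, 0.219]
force: [5.7, 0.4, -3.1]
width: 0.0
gripper_force: 2.9
q [-0.3641  0.5244 -0.2297  1.0006  0.6348 -1.8367] p [ 0.5525 -0.0158  0.0583] 
zt [ 0.0736  0.6066 -0.7916] xt [-0.133  -0.7807 -0.6106] tilt 37.66476924466196 az z/x 83.08270216466181 -99.66650722836013 F [ 5.652   0.365  -3.1272]
TCP box mm [-110.977     7.7288   58.2594] corner [-102.2774    7.278    64.976 ] F box [ 1.0219 -5.5708 -3.1272]
red [ 448   30   64  164 6394] boxy -0.6263147631830255 z 0.3921070039482567
red [273 143  19   6  73] boxy -0.09575637529044657 z 0.2706974282774801
red [374 170  10  16  89] boxy -0.38099839190611257 z 0.18734980645295807
red [ 439  196   73  164 1695] boxy -0.7832150654391105 z -0.22668728356197332
red [210 287  13  25 173] boxy 0.14001839770227423 z -0.4420886088136218
red [501 361  11  23  36] boxy -0.9949751063434077 z -0.6957812798993919
red [474 365  13  19  89] boxy -0.9029706670170711 z -0.7329223451562765
red [231 369   4   3   9] boxy 0.09224770361463394 z -0.9182313338045056
red [250 368   4   4  11] boxy 0.006168153655066965 z -0.8968129976871921
red [259 372   3   4   9] boxy -0.03065473920526418 z -0.9198727134614746
red [229 377   3   4  10] boxy 0.10535850412483443 z -0.9876599842835372
red [286 377   4   3  10] boxy -0.15377241930141003 z -0.9254780932086697
red [237 381   4   3  10] boxy 0.06711696904979719 z -1.0114595263718265
red [256 381   5   3  12] boxy -0.02137691305575856 z -0.9894688559643154
```

```bash
python3 -m jog '[{"grip":1,"tx":-0.002,"ty":0.0002,"tz":0,"yaw":0},{"grip":1,"tx":-0.004,"ty":0.0005,"tz":0,"yaw":0},{"grip":1,"tx":-0.006,"ty":0.0007,"tz":0,"yaw":0},{"grip":1,"tx":-0.008,"ty":0.0009,"tz":0,"yaw":0},{"grip":1,"tx":-0.01,"ty":0.0012,"tz":0,"yaw":0},{"grip":1,"tx":-0.0115,"ty":0.0013,"tz":0,"yaw":0},{"grip":1,"tx":-0.0125,"ty":0.0015,"tz":0,"yaw":0},{"grip":1,"tx":-0.0125,"ty":0.0015,"tz":0,"yaw":0}]'
python3 -c "
from h import *
bx()"
```

```text
time_s: 22.45
tool_pos: [0.5409, -0.0146, 0.0584]
orientation: [0.238, -0.614, 0.72, 0.218]
force: [9.9, 1.4, -4.1]
width: -0.0
gripper_force: 4.5
q [-0.3695  0.5087 -0.2596  0.9886  0.6341 -1.8434] p [ 0.5409 -0.0146  0.0584] 
zt [ 0.075   0.6063 -0.7917] xt [-0.1319 -0.7809 -0.6105] tilt 37.6557574447745 az z/x 82.95025604850882 -99.5884219543555 F [ 9.9059  1.3749 -4.0824]
TCP box mm [-111.0749   19.4063   58.3916] corner [-102.3741   18.9673   65.1076] F box [ 2.5212 -9.6778 -4.0824]
```

```bash
python3 -m jog '[{"grip":1,"tx":0,"ty":0.0005,"tz":0.003,"yaw":0},{"grip":1,"tx":0,"ty":0.001,"tz":0.006,"yaw":0},{"grip":1,"tx":0,"ty":0.0015,"tz":0.009,"yaw":0},{"grip":1,"tx":0,"ty":0.0015,"tz":0.012,"yaw":0},{"grip":1,"tx":0,"ty":0.0015,"tz":0.012,"yaw":0}]'
python3 -c "
from h import *
bx()"
```

```text
time_s: 23.08
tool_pos: [0.5406, -0.0152, 0.0689]
orientation: [0.236, -0.615, 0.721, 0.217]
force: [8.2, -11.3, -10.3]
width: -0.0005
gripper_force: 11.4
q [-0.3686  0.4948 -0.2481  1.0118  0.6293 -1.8403] p [ 0.5406 -0.0152  0.0689] 
zt [ 0.0741  0.6023 -0.7948] xt [-0.1334 -0.7838 -0.6065] tilt 37.36486137048822 az z/x 82.98260156652645 -99.65633482205405 F [  8.1689 -11.3129 -10.2503]
TCP box mm [-111.7745   19.6201   68.9434] corner [-103.0401   19.1691   75.6147] F box [-10.2826  -9.433  -10.2503]
```

```bash
python3 -m jog '[{"grip":1,"tx":0,"ty":0.0005,"tz":0.002,"yaw":0},{"grip":1,"tx":0,"ty":0.0005,"tz":0.004,"yaw":0},{"grip":1,"tx":0,"ty":0.0005,"tz":0.006,"yaw":0},{"grip":1,"tx":0,"ty":0.0005,"tz":0.006,"yaw":0}]'
python3 -c "
from h import *
bx()"
```

```text
time_s: 23.58
tool_pos: [0.5406, -0.0156, 0.0746]
orientation: [0.235, -0.614, 0.721, 0.216]
force: [6.6, -16.8, -12.6]
width: -0.0002
gripper_force: 13.7
q [-0.3686  0.4879 -0.2417  1.0241  0.6278 -1.8393] p [ 0.5406 -0.0156  0.0746] 
zt [ 0.0743  0.601  -0.7958] xt [-0.1339 -0.7848 -0.6051] tilt 37.26816441025806 az z/x 82.95347659824556 -99.68424158677695 F [  6.6293 -16.8155 -12.6233]
TCP box mm [-112.16     19.581    74.6015] corner [-103.4145   19.1251   81.2581] F box [-15.9272  -8.5459 -12.6233]
```

```bash
python3 -m jog '[{"grip":1,"tx":0,"ty":-0.0005,"tz":0.002,"yaw":0},{"grip":1,"tx":0,"ty":-0.001,"tz":0.004,"yaw":0},{"grip":1,"tx":0,"ty":-0.001,"tz":0.006,"yaw":0},{"grip":1,"tx":0,"ty":-0.001,"tz":0.008,"yaw":0},{"grip":1,"tx":0,"ty":-0.001,"tz":0.008,"yaw":0}]'
python3 -c "
from h import *
bx()"
```

```text
time_s: 24.2
tool_pos: [0.5405, -0.0161, 0.0829]
orientation: [0.236, -0.614, 0.721, 0.216]
force: [7.1, -13.8, -10.2]
width: -0.0001
gripper_force: 12.8
q [-0.3699  0.4799 -0.2311  1.0444  0.6286 -1.8414] p [ 0.5405 -0.0161  0.0829] 
zt [ 0.0742  0.6019 -0.7951] xt [-0.1337 -0.7841 -0.606 ] tilt 37.33379295235603 az z/x 82.9694434290758 -99.67739973295363 F [  7.0956 -13.8364 -10.1812]
TCP box mm [-112.6371   19.5844   82.8706] corner [-103.8992   19.1299   89.5372] F box [-12.914   -8.6615 -10.1812]
```

```bash
python3 -m jog '[{"grip":1,"tx":0,"ty":0,"tz":0.003,"yaw":0},{"grip":1,"tx":0,"ty":0,"tz":0.006,"yaw":0},{"grip":1,"tx":0,"ty":0,"tz":0.009,"yaw":0},{"grip":1,"tx":0,"ty":0,"tz":0.011,"yaw":0},{"grip":1,"tx":0,"ty":0,"tz":0.011,"yaw":0}]'
python3 -c "
from h import *
bx();tab('side','s2')"
```

```text
time_s: 24.82
tool_pos: [0.5402, -0.0161, 0.0942]
orientation: [0.236, -0.614, 0.721, 0.217]
force: [3.5, -15.8, -5.6]
width: -0.0002
gripper_force: 7.9
q [-0.3702  0.4678 -0.2177  1.0702  0.6286 -1.8414] p [ 0.5402 -0.0161  0.0942] 
zt [ 0.0741  0.602  -0.7951] xt [-0.1341 -0.784  -0.6061] tilt 37.338899955107 az z/x 82.98579614458093 -99.70715116048619 F [  3.5043 -15.8219  -5.6149]
TCP box mm [-112.7037   19.8815   94.1643] corner [-103.9665   19.4225  100.8314] F box [-15.305   -5.3263  -5.6149]
red [ 448   30   64  164 6399] boxy -0.6266885146813226 z 0.39174144867907
red [255 143   3   5  11] boxy -0.018628738509479766 z 0.26473105409165165
red [274 143  18   6  71] boxy -0.09671489566559416 z 0.27106800178573054
red [374 170  10  16  89] boxy -0.38105369123489796 z 0.18719271957167227
red [ 439  195   73  189 1746] boxy -0.7864817220035002 z -0.23463425038843555
red [210 287  13  25 170] boxy 0.13992221906127172 z -0.44299340279097477
red [474 353  13  31  99] boxy -0.8979542457373728 z -0.7174875784643955
red [231 369   4   3  10] boxy 0.09146924825940764 z -0.9173589305879402
red [250 368   4   4  11] boxy 0.006168153655066965 z -0.8968129976871921
red [259 372   3   4  10] boxy -0.03114769956067348 z -0.9208071909740876
red [228 377   5   4  12] boxy 0.10534812664326368 z -0.9873859794256017
red [286 377   4   3  10] boxy -0.15377241930141003 z -0.9254780932086697
red [237 381   4   3  10] boxy 0.06711696904979719 z -1.0114595263718265
red [256 381   5   3  13] boxy -0.02213034015669975 z -0.989865984916936
```

```bash
python3 -m jog '[{"grip":1,"tx":0,"ty":0.0005,"tz":0.01,"yaw":0},{"grip":1,"tx":0,"ty":0.0015,"tz":0.019,"yaw":0},{"grip":1,"tx":0,"ty":0.0025,"tz":0.0275,"yaw":0},{"grip":1,"tx":0.0005,"ty":0.0045,"tz":0.039,"yaw":0},{"grip":1,"tx":0.001,"ty":0.007,"tz":0.05,"yaw":0},{"grip":1,"tx":0.001,"ty":0.0102,"tz":0.0605,"yaw":0},{"grip":1,"tx":0.0015,"ty":0.0138,"tz":0.071,"yaw":0},{"grip":1,"tx":0.002,"ty":0.018,"tz":0.082,"yaw":0},{"grip":1,"tx":0.0027,"ty":0.0226,"tz":0.092,"yaw":0},{"grip":1,"tx":0.0027,"ty":0.0226,"tz":0.092,"yaw":0}]'
python3 -c "
from h import *
bx();im,_=shot('side','s3'); o=cv2.resize(im[70:250,150:350,::-1],(600,540)); cv2.imwrite('pics/c3.png',o)"
```

```text
time_s: 26.12
tool_pos: [0.542, 0.0082, 0.1875]
orientation: [0.236, -0.614, 0.721, 0.218]
force: [-0.3, -5.2, -1.2]
width: 0.0002
gripper_force: 2.4
q [-0.3289  0.3713 -0.1083  1.2487  0.6383 -1.7921] p [0.542  0.0082 0.1875] 
zt [ 0.0733  0.6045 -0.7932] xt [-0.1342 -0.7821 -0.6085] tilt 37.51497190508971 az z/x 83.08965718834533 -99.73877939900903 F [-0.2823 -5.1928 -1.2486]
TCP box mm [-88.3872  20.9719 187.4533] corner [-79.6704  20.5091 194.1468] F box [-5.1903 -0.3255 -1.2486]
```

View pics/c3.png

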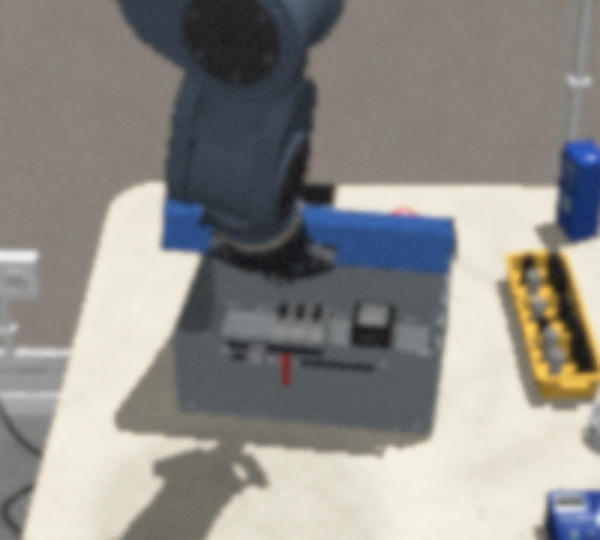

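```bash
python3 -m jog '[{"grip":1,"tx":0.0006,"ty":0.005,"tz":0.01,"yaw":0},{"grip":1,"tx":0.0013,"ty":0.0107,"tz":0.02,"yaw":0},{"grip":1,"tx":0.002,"ty":0.017,"tz":0.0292,"yaw":0},{"grip":1,"tx":0.0028,"ty":0.0235,"tz":0.0383,"yaw":0},{"grip":1,"tx":0.0036,"ty":0.0306,"tz":0.047,"yaw":0},{"grip":1,"tx":0.0045,"ty":0.038,"tz":0.0556,"yaw":0},{"grip":1,"tx":0.0054,"ty":0.046,"tz":0.0636,"yaw":0},{"grip":1,"tx":0.0064,"ty":0.0542,"tz":0.0713,"yaw":0},{"grip":1,"tx":0.0074,"ty":0.0628,"tz":0.0784,"yaw":0},{"grip":1,"tx":0.0084,"ty":0.0717,"tz":0.0852,"yaw":0},{"grip":1,"tx":0.0095,"ty":0.081,"tz":0.0915,"yaw":0},{"grip":1,"tx":0.0095,"ty":0.081,"tz":0.0915,"yaw":0}]'
python3 -c "
from h import *
bx()"
```

```text
time_s: 27.68
tool_pos: [0.5509, 0.0906, 0.2787]
orientation: [0.237, -0.614, 0.72, 0.219]
force: [-0.3, -1.1, 0.6]
width: -0.0003
gripper_force: 0.1
q [-0.1786  0.2766 -0.0035  1.3377  0.6556 -1.6064] p [0.5509 0.0906 0.2787] 
zt [ 0.0717  0.6065 -0.7918] xt [-0.1339 -0.7808 -0.6102] tilt 37.64397333266369 az z/x 83.2621101440859 -99.73313497875525 F [-0.3263 -1.0945  0.5625]
TCP box mm [ -5.4746  21.7009 278.6554] corner [  3.2277  21.2397 285.3679] F box [-1.1251  0.1963  0.5625]
```

```bash
python3 -m jog '[{"grip":1,"tx":-0.001,"ty":-0.01,"tz":-0.008,"yaw":0},{"grip":1,"tx":-0.004,"ty":-0.035,"tz":-0.02,"yaw":0},{"grip":1,"tx":-0.01,"ty":-0.08,"tz":-0.02,"yaw":0},{"grip":1,"tx":-0.016,"ty":-0.14,"tz":-0.02,"yaw":0},{"grip":1,"tx":-0.02,"ty":-0.2,"tz":0,"yaw":0},{"grip":1,"tx":-0.02,"ty":-0.26,"tz":0.04,"yaw":0},{"grip":1,"tx":-0.02,"ty":-0.26,"tz":0.04,"yaw":0},{"grip":1,"tx":-0.02,"ty":-0.26,"tz":0.04,"yaw":0}]'
python3 -c "
from h import *
bx();a,_=shot('side');b,_=shot('top'); o=np.zeros((400,800,3),np.uint8); o[:,:400]=cv2.resize(a[70:250,170:350,::-1],(400,400)); o[:,400:]=cv2.resize(b[110:260,150:300,::-1],(400,400)); cv2.imwrite('pics/c4.png',o)"
```

```text
time_s: 28.68
tool_pos: [0.5309, -0.1703, 0.3176]
orientation: [0.237, -0.613, 0.721, 0.22]
force: [0.1, 1.7, -0.7]
width: -0.0003
gripper_force: 0.0
q [-0.6114  0.4958  0.4126  1.8389  0.569  -2.1245] p [ 0.5309 -0.1703  0.3176] 
zt [ 0.0719  0.6076 -0.791 ] xt [-0.1362 -0.7796 -0.6112] tilt 37.7219799764368 az z/x 83.25247852177708 -99.91006116381865 F [ 0.0681  1.6803 -0.6711]
TCP box mm [-266.9178   11.1591  317.5567] corner [-258.2256   10.6716  324.2804] F box [ 1.6768  0.1284 -0.6711]
```

View pics/c4.png

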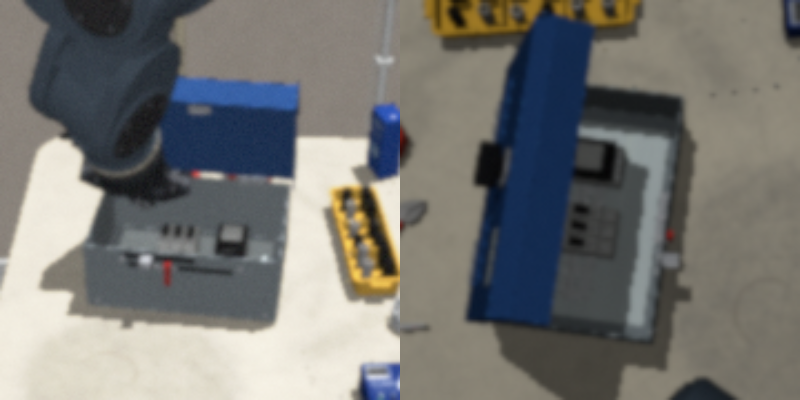

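Run:
```python
from h import *
ci=r.camera_info('top')
for th in(1.0,1.1,1.2,1.3):
    c,s=np.cos(th),np.sin(th); X=O+(.104-.219*c-.055*s)*EX; X[2]=.117-.055*c+.219*s
    print(th,proj(ci,X), 'seen col 214 row 174')
```

```text
1.0 [233.95165902 179.46969206] seen col 214 row 174
1.1 [227.31339629 177.52475322] seen col 214 row 174
1.2 [219.96081396 175.57937552] seen col 214 row 174
1.3 [211.9803503 173.663795 ] seen col 214 row 174
```

The hood stands at about 1.25 rad, the arm is clear of it and the latch is turned, so I'm handing in.

```bash
python3 -c "
from station import r
print(r.hand_in())"
```

```text
the job is handed in; nothing more can be done
None
```

The job is handed in: the latch is turned about 1.5 rad, the safety catch was pushed aside by feel, and the hood stands open by itself at about 1.25 rad with the arm clear and the bystanders left alone; no verdict came back.

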